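Start the steamer at the hob

TASK

Start the steamer without picking anything up: with the closed fingers push the toggle of the white switch box all the way over to its other side, then press the hob's round key fully down so that it stays in, and then press the long bar-shaped key fully home and let it spring back. Do not press the square key, and leave everything else where it stands.

Things in the scene. Friction and masses are not known exactly. Their poses are not given: they have to be found in the camera images.
- switch_box: White plastic switch box fixed on the bench, 86 x 86 mm, 40 mm high, top level. Origin: centre of its underside; z up. The toggle is pivoted at the centre of its top (z = 40 mm) and swings in the box's x-z plane: off leans to the box's -x, on leans to the box's +x.
- toggle (a joint): Angle of the white toggle, rad: 0 = off (leaning 0.45 rad from upright to the box's -x), 0.9 = on at its stop (leaning 0.45 rad to +x). It starts at or near off, stays where it is left, and takes about 0.05 N m to swing (about 2 to 3 N near its tip).
- toggle_tip (a point): Centre of the toggle's free end; the toggle is a round bat 42 mm long from the pivot, 13 mm thick at the end and 9 mm at the root. The tip is 78 mm above the bench when off or on, 82 mm when upright.
- hob: Grey table-top hob fixed on the bench, 290 mm (x) x 390 mm (y), 58 mm high; origin at the centre of its underside, z up. A steel pan 200 mm across (top at 105 mm) stands on it at hob y = -60 mm and carries the bamboo steamer, 267 mm high in all above the bench. The strip with the three steel keys is at its +y side.
- power_key (a joint): Travel of the round key, m: 0 = up, 0.006 = fully down. It moves straight down against about 3 N of friction and stays where it is pushed (a latching key).
- power_key_top (a point): Centre of the top face of the round steel key, 30 mm across; moves with the key. Up, it stands 72 mm above the bench, 14 mm above the hob and 11 mm above its 38 mm round bezel. The key strip has three places in a row along the hob's x (-70, 0, +70 mm), all at hob y = +150 mm; which key sits in which place varies. 
- start_key (a joint): Travel of the bar-shaped key, m: 0 = up, 0.006 = fully down. Spring-loaded: about 1 N starts it, about 4 N holds it fully down; it springs back when let go.
- start_key_top (a point): Centre of the top face of the long bar-shaped steel key, 20 mm (hob x) x 56 mm (hob y); moves with the key. Up, it stands 72 mm above the bench, 14 mm above the hob. The key strip has three places in a row along the hob's x (-70, 0, +70 mm), all at hob y = +150 mm; which key sits in which place varies. 
- stop_key (a joint): Travel of the square key, m: 0 = up, 0.006 = fully down. Same spring as the bar key. Not to be pressed.
- stop_key_top (a point): Centre of the top face of the square steel key, 22 x 22 mm; 72 mm above the bench. Not to be pressed. The key strip has three places in a row along the hob's x (-70, 0, +70 mm), all at hob y = +150 mm; which key sits in which place varies. 
- tier_low: Lower bamboo steamer tier, 180 mm across, 55 mm high, loose on the pan; origin at the centre of its underside.
- tier_up: Upper bamboo tier, the same, standing on the lower one; origin at the centre of its underside.
- steamer_lid: Bamboo lid, 184 mm across, 34 mm high with a loop handle to 52 mm, lying on the upper tier; origin at the centre of its underside.
- spoon: Steel slotted spoon lying flat between hob and switch box, 245 mm long along its x, bowl 60 mm across centred at x = +70 mm, 4 mm thick; origin at its underside.
- plate: Green melamine plate, 190 mm across, 18 mm high, beyond the switch box; origin at the centre of its underside.
- clip_box: Lidded plastic box with two side clips, 176 x 126 mm, 76 mm high; origin at the centre of its underside.
- jar: Small amber jar, 60 mm across, 95 mm high; origin at the centre of its underside.

How it is judged:
By the outcome, as a careful person would: the job done as asked, in the order asked, and still so for the second after the job is handed in, with the robot touching nothing.
It also fails if it takes over 42 s, if anything falls off the work surface, if the arm or the gripper's body presses on something with over 40 N, if the wrist force passes 120 N, or if a joint passes its speed limit or range.

ROBOT

A 6-joint arm with a two-finger parallel gripper is mounted at the origin on the work surface. World frame = base frame: x ahead of the robot, y to its left, z up, the work surface at z = 0. Lengths are in mm, angles in rad, forces in N, time in s.
With the tool pointing down it reaches from about 350 to 975 mm from the base axis. Payload 7.1 kg.
Tool frame: the origin (TCP) lies midway between the tips of the shut fingers; the grasp point (between the pads) lies ctrl.grip_point_offset behind it (ctrl.grip_point_offset is the distance from the TCP to the grasp point, in mm); z points along the fingers, y is the line along which they close (so a half turn about z gives the same grasp; the last joint's range is limited). The gripper opens to 88 mm and grips with 3 to 60 N. Pads are 20 mm wide; open, the fingers measure 115 mm over their backs; the gripper's body (75 mm by 178 mm) begins 61 mm behind the grasp point.
Start: joints at [1.214, 0.423, 1.63, -0, 1.089, -0.019], TCP at [207.101, 589.673, 222.675] pointing down, gripper open.
Joint ranges: [-3, 3], [-0.9, 2.11], [0.09, 2.58], [-1.31, 4.45], [0.11, 2.69], [-2.54, 2.54]. Speed limits (rad/s): [2.39, 2.39, 3.01, 3.14, 3.14, 3.14].

INTERFACE

Orientations are given as a rotation vector (axis times angle).
In Python, from workcell import ctrl, get_image, close_job, finder gives the robot as it stands.
- The arm moves only by the tool servo_tool, never from a script. Its argument "deltas" is a list of rows, each a list of 2 entries, a list of its own where there are three numbers: the shift along the tool's x, y, z in mm, then the turn, a rotation vector about the tool's x, y, z in rad. A call has 1 to 5 rows; each row is the pose to reach, as a shift and turn from the pose commanded when the call began, along the tool's axes at that moment; what a row does not reach only later rows make up. A row lasts 1/12 s, in which the tool goes at most 41.7 mm and 7.16 degrees, less where a joint would pass 70% of its speed; a pose out of reach is approached as far as the arm can. A call with a gripper value outside its range is refused whole. "grip" is the closure, from -1 (fully open) to 1 (shut), so that 0 is half open, set as the call begins (left out, the last holds). The fingers move at their own pace and stop on an object; the grip force is fixed at half the most. Time passes only in rows, so rows that repeat a pose let the fingers close. It gives the time, the measured TCP pose, the force, the opening and the grip force at its end, in the units of the state.
- ctrl.get_obs(): the state, without advancing time (a new reading comes with each control period).
- get_image(name): name is "scene" or "top" or "wrist"; returns a dict with "frame" (420x560x3 uint8, blue, green, red), "depth" (420x560 float32, mm along the optical axis (not along the pixel's ray), 0 where there is no reading), "K" (3x3 intrinsics, pixels), "pose" (4x4, takes a point from camera to world coordinates). Camera axes: x right, y down, z forward; pixel columns grow to the right and rows downward; lengths in mm; the calibration is good to about 2 mm. A picture is of the moment at which its call begins.
- close_job(): hands the job in; it is judged then, once.
Trained networks look in a picture, given as the dict that the camera call returned (one of the last four; its "shot" number tells which), for a name from the list of things; names that differ only in an ending like _2 or _b are one class to them, and where a whole thing is asked for, a point or a joint stands for the part that bears it (a point fixed in the world has none). Each returns a list of dicts, best first, with "score" (0 to 1); they miss things now and then, are a little off and sometimes report something else, mostly with a low value. They report only what shows in the picture. A call takes as long as a camera call.
- finder.search_frame(query, picture): "rect" ([centre column, centre row, width, height] as shares, 0 to 1, of the picture: columns of its width, rows of its height, round what is visible of it).
- finder.silhouettes(query, picture): "mask" (420x560 bool, what is visible of it) and "rect" ([centre column, centre row, width, height] as shares, 0 to 1, of the picture: columns of its width, rows of its height, round what is visible of it).
The state is a dict: "t": time; "qpos": joint angles; "qvel": joint speeds; "joint_torque": joint torques, N m; "ee_pos": TCP position; "orientation": TCP orientation; "ft_force": force on the tool from outside, world axes, zero at the start; "moment": the same for the moment, N m; "width": finger opening in mm; "grasp_force": force on a finger pad.
Only numpy, scipy, OpenCV 4.12 (cv2) and the standard library are available. Lean on these libraries where they do the work, as an engineer would, in place of code of your own. Each camera call takes 0.05 s, during which the arm holds its last target. There are 200 camera calls.

## Working session

There is one attempt and no reset: what is moved stays moved. The work goes in short steps, Python scripts to look and compute and a tool call to move; the robot and the scene stay as the last step left them, time stands still between calls to the robot, and variables do not carry over. Pictures are saved under pics/ and viewed, at most 10 in all, crops included, and the job is handed in when it is done.

Besides the shell and the picture viewer there is one more tool, called after "Call:" by a JSON object that holds its "api" and its "payload", one argument or row to a line. servo_tool: Moves the arm, as the interface text tells. Its arguments: {"type":"object","properties":{"deltas":{"type":"array","items":{"type":"array"}},"grip":{"type":"number"}},"required":["deltas"]}

```bash
mkdir -p pics; cat > h.py <<'E'
import numpy as np, cv2
from workcell import ctrl,get_image,close_job,finder
def world(p,u,v,z=None):
    K=p["K"];T=p["pose"];u=np.atleast_1d(u).astype(float);v=np.atleast_1d(v).astype(float)
    r=np.stack([(u-K[0,2])/K[0,0],(v-K[1,2])/K[1,1],np.ones_like(u)],1)
    if z is None: c=r*p["depth"][v.astype(int),u.astype(int)][:,None]; return c@T[:3,:3].T+T[:3,3]
    d=r@T[:3,:3].T; return T[:3,3]+d*((z-T[2,3])/d[:,2])[:,None]
E
python3 - <<'E'
from h import *
o=ctrl.get_obs();print(o,ctrl.grip_point_offset)
ims=[]
for n in ("top","scene"):
    p=get_image(n);cv2.imwrite(f"pics/{n}0.png",p["frame"])
    for q in ["switch_box","toggle_tip","power_key_top","start_key_top","stop_key_top","hob"]:
        for s in finder.silhouettes(q,p)[:2]:
            m=s["mask"];v,u=np.nonzero(m)
            if len(u)==0: continue
            w=world(p,u,v);ok=p["depth"][v,u]>0;w=w[ok]
            print(n,q,round(s["score"],2),"px",u.mean().round(),v.mean().round(),len(u),"med",np.median(w,0).round(1),"lo",np.percentile(w,2,0).round(),"hi",np.percentile(w,98,0).round())
E
```

```text
{'t': 0.0, 'qpos': array([ 1.21396516e+00,  4.23825861e-01,  1.63063708e+00,  3.02672614e-06,
        1.08855853e+00, -1.89849441e-02]), 'qvel': array([ 1.55451383e-03,  1.06014802e-03,  6.32646677e-04, -8.55385133e-05,
       -4.68883313e-04,  1.11786504e-04]), 'joint_torque': array([-1.36511637e-03, -5.44641638e+01, -2.73654842e+01,  6.42930600e-02,
        2.30746128e-02, -1.20699406e-04]), 'ee_pos': array([206.94658924, 589.1999346 , 221.93182049]), 'orientation': array([-5.28124076e-01, -3.09660960e+00,  2.20389786e-03]), 'ft_force': array([-0.02091127, -0.3778134 ,  0.82962461]), 'moment': array([ 0.06861448,  0.03203145, -0.02796088]), 'grasp_force': 0.0, 'width': 88.11507558830132} 18.700000000000003
top switch_box 0.94 px 121.0 273.0 1240 med [468.6 351.9  39.1] lo [424. 309.   7.] hi [517. 399.  71.]
top toggle_tip 0.53 px 116.0 276.0 44 med [460.  353.7  76. ] lo [450. 348.  47.] hi [471. 359.  84.]
top power_key_top 0.4 px 237.0 232.0 134 med [561.4  49.5  71.5] lo [548.  34.  58.] hi [578.  65.  77.]
top start_key_top 0.72 px 239.0 259.0 187 med [492.2  45.9  71. ] lo [4
[... 181 characters left out ...]
8 med [ 548.1 -502.1   71.2] lo [ 466. -565.   16.] hi [ 634. -448.   77.]
top hob 0.62 px 286.0 235.0 11013 med [533.  -45.6  58.8] lo [ 425. -289.   52.] hi [707.  88. 104.]
scene switch_box 0.82 px 379.0 178.0 543 med [484.1 347.7  35.5] lo [437. 307.   4.] hi [526. 402.  69.]
scene switch_box 0.17 px 310.0 206.0 56 med [569.4  47.4  70.3] lo [554.  33.  63.] hi [583.  60.  75.]
scene power_key_top 0.53 px 311.0 207.0 54 med [570.6  47.5  69.9] lo [554.  35.  63.] hi [583.  60.  75.]
scene start_key_top 0.39 px 303.0 193.0 92 med [500.3  44.8  69.3] lo [486.  18.  59.] hi [509.  71.  75.]
scene hob 0.64 px 272.0 233.0 6292 med [654.5 -87.8  57. ] lo [ 438. -295.   10.] hi [720.  86. 104.]
```

```bash
python3 -c "
import cv2
a=cv2.imread('pics/top0.png')[180:340,60:320];cv2.imwrite('pics/c0.png',cv2.resize(a,None,fx=3,fy=3,interpolation=cv2.INTER_CUBIC))"
```

```text
(no output)
```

View pics/c0.png

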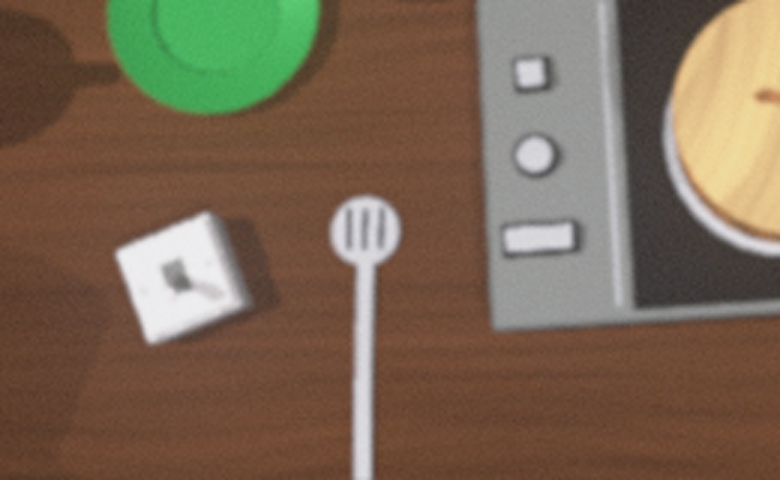

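View pics/scene0.png

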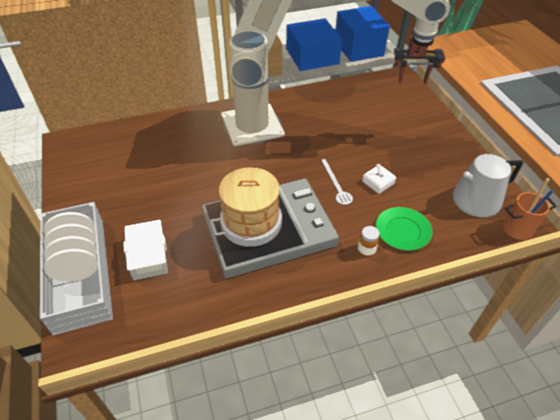

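The crop shows the box at px (121,273), turned about 24°, with the bar, round and square keys in a row at px (239,259), (238,232) and (237,205). The toggle's lean isn't clear, so I'll close the gripper and move in for a wrist view.

Call:
{"api": "servo_tool", "payload": {
  "deltas": [
    [[-40,-20,0],[0,0,0]],
    [[-75,-40,0],[0,0,0]],
    [[-112,-60,0],[0,0,0]],
    [[-150,-80,0],[0,0,0]],
    [[-180,-100,0],[0,0,0]]
  ],
  "grip": 1
}}

```text
t: 1.12
ee_pos: [345.1, 434.4, 222.9]
orientation: [0.527, 3.096, 0.001]
ft_force: [1.2, 0.3, 0.1]
width: 57.5
grasp_force: 0.0
```

```bash
python3 - <<'E'
from h import *
o=ctrl.get_obs();print(o["ee_pos"],o["orientation"],o["t"],o["width"])
p=get_image("wrist");cv2.imwrite("pics/w0.png",p["frame"]);print(p["pose"].round(2))
for q in ["switch_box","toggle_tip"]:
    for s in finder.silhouettes(q,p)[:2]:
        v,u=np.nonzero(s["mask"]);w=world(p,u,v);w=w[p["depth"][v,u]>0]
        print(q,round(s["score"],2),"px",u.mean().round(),v.mean().round(),len(u),np.median(w,0).round(1),np.percentile(w,2,0).round(),np.percentile(w,98,0).round())
        if q=="switch_box":
            t=w[(w[:,2]>37)&(w[:,2]<43)];r=cv2.minAreaRect(t[:,:2].astype(np.float32));print("top",len(t),r)
            t=w[(w[:,2]>65)];print("tip",len(t),t.mean(0) if len(t) else "",w[:,2].max())
E
```

```text
[345.13036902 434.37745875 222.86406011] [5.27407644e-01 3.09642749e+00 9.13623614e-04] 1.1167 57.54140572295395
[[ 3.3000e-01  9.1000e-01  2.6000e-01  2.7283e+02]
 [ 9.4000e-01 -3.2000e-01 -9.0000e-02  4.5966e+02]
 [ 0.0000e+00  2.7000e-01 -9.6000e-01  3.8635e+02]
 [ 0.0000e+00  0.0000e+00  0.0000e+00  1.0000e+00]]
switch_box 0.95 px 262.0 284.0 3322 [452.8 372.5  41.1] [417. 323.   7.] [490. 409.  73.]
top 1989 ((467.6463317871094, 358.654052734375), (78.61206817626953, 77.62794494628906), 19.576213836669922)
tip 92 [453.32470843 355.75718184  75.20332883] 80.63399082834218
```

View pics/w0.png

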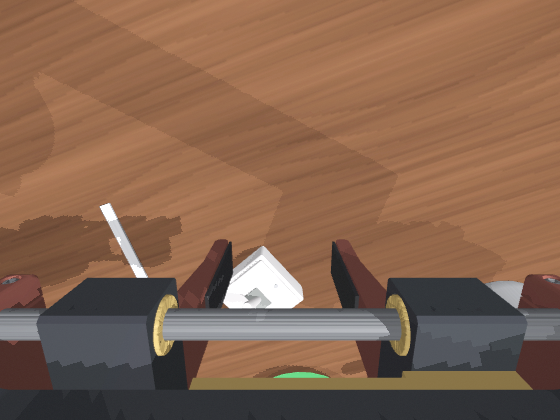

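The wrist view shows the box at px (262,284), half hidden by the gripper. I'll move on past it and close the fingers so the camera sees the whole box.

Call:
{"api": "servo_tool", "payload": {
  "deltas": [
    [[-35,0,0],[0,0,0]],
    [[-70,0,0],[0,0,0]],
    [[-105,0,0],[0,0,0]],
    [[-135,0,0],[0,0,0]],
    [[-135,0,0],[0,0,0]]
  ],
  "grip": 1
}}

```text
t: 1.68
ee_pos: [475.1, 390.9, 222.9]
orientation: [0.531, 3.094, 0.002]
ft_force: [0.5, 0.0, -0.0]
width: 12.5
grasp_force: 0.0
```

```bash
python3 - <<'E'
from h import *
o=ctrl.get_obs();print(o["ee_pos"],o["orientation"],o["t"],o["width"])
p=get_image("wrist");f=p["frame"]
for q in ["switch_box","toggle_tip"]:
    for s in finder.silhouettes(q,p)[:2]:
        v,u=np.nonzero(s["mask"]);w=world(p,u,v);w=w[p["depth"][v,u]>0]
        print(q,round(s["score"],2),"px",u.min(),u.max(),v.min(),v.max(),len(u),np.median(w,0).round(1),np.percentile(w,2,0).round(),np.percentile(w,98,0).round())
        if q=="switch_box" and s["score"]>.5:
            t=w[(w[:,2]>36)&(w[:,2]<44)];r=cv2.minAreaRect(t[:,:2].astype(np.float32));print("top",len(t),r,cv2.boxPoints(r).round(0).tolist())
            for a,b in((45,55),(55,65),(65,72),(72,90)):
                t=w[(w[:,2]>a)&(w[:,2]<b)];print(a,b,len(t),t.mean(0).round(1) if len(t) else "",w[:,2].max())
            c=f[max(v.min()-25,0):v.max()+25,max(u.min()-40,0):u.max()+40];cv2.imwrite("pics/w1.png",cv2.resize(c,None,fx=3,fy=3,interpolation=cv2.INTER_CUBIC)[:600,:800])
E
```

```text
[475.10622956 390.88953988 222.86524473] [5.30694429e-01 3.09404828e+00 2.18109394e-03] 1.6833 12.535784375053925
switch_box 0.63 px 205 303 143 239 5136 [465.1 361.8  41.4] [423. 315.  23.] [512. 406.  78.]
top 4102 ((469.1194152832031, 358.37030029296875), (83.46300506591797, 83.35952758789062), 21.276247024536133) [[415.0, 382.0], [445.0, 304.0], [523.0, 335.0], [493.0, 412.0]]
45 55 22 [468.8 360.8  50. ] 82.77152202916824
55 65 27 [464.4 359.4  60.3] 82.77152202916824
65 72 25 [460.9 358.2  68.9] 82.77152202916824
72 90 140 [455.3 353.8  79.1] 82.77152202916824
toggle_tip 0.63 px 235 256 187 199 211 [457.5 356.3  78.2] [449. 348.  49.] [470. 362.  82.]
```

View pics/w1.png

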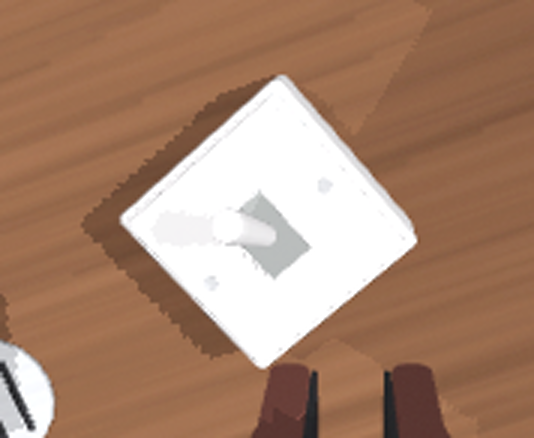

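The crop shows the bat leaning left in the picture, towards world −x−y. That puts the box centre at (469,358) with yaw about 21.5°, and the tip at z≈79 as expected. I'll go to the −x side with the flat finger face turned towards the push.

Call:
{"api": "servo_tool", "payload": {
  "deltas": [
    [[7,-13,0],[0,0,-0.12]],
    [[14,-27,0],[0,0,-0.24]],
    [[21,-40,10],[0,0,-0.36]],
    [[28,-54,25],[0,0,-0.48]],
    [[34,-67,40],[0,0,-0.6]]
  ],
  "grip": 1
}}

```text
t: 2.25
ee_pos: [414.7, 339.7, 182.8]
orientation: [-0.424, 3.112, 0.001]
ft_force: [0.9, -0.7, -0.9]
width: 0.3
grasp_force: 0.0
```

Call:
{"api": "servo_tool", "payload": {
  "deltas": [
    [[0,0,30],[0,0,-0.112]],
    [[0,0,65],[0,0,-0.112]],
    [[0,0,95],[0,0,-0.112]],
    [[0,0,95],[0,0,-0.112]]
  ]
}}

```text
t: 2.58
ee_pos: [412.2, 337.6, 83.1]
orientation: [0.586, -3.078, 0.006]
ft_force: [-0.7, -0.8, 0.2]
width: 0.2
grasp_force: 0.0
```

```bash
python3 - <<'E'
from h import *
from scipy.spatial.transform import Rotation as R
o=ctrl.get_obs();print(o["ee_pos"],o["t"],o["width"],o["qpos"].round(2))
print(R.from_rotvec(o["orientation"]).as_matrix().round(3))
e=np.array([.931,.362]);d=o["ee_pos"][:2]-[469,358];print("box xy",d@e,d@[-e[1],e[0]])
E
```

```text
[412.22114905 337.64592189  83.13063186] 2.5833 0.240112624832514 [ 0.66  0.5   1.91  0.    0.74 -1.28]
[[-0.93  -0.367 -0.007]
 [-0.367  0.93  -0.005]
 [ 0.009 -0.002 -1.   ]]
box xy -60.229286504009266 1.6042973263056897
```

Call:
{"api": "servo_tool", "payload": {
  "deltas": [
    [[0,-2,10],[0,0,0]],
    [[0,-2,20],[0,0,0]],
    [[-10,-2,20],[0,0,0]],
    [[-20,-2,20],[0,0,0]],
    [[-30,-2,20],[0,0,0]]
  ]
}}

```text
t: 3.0
ee_pos: [447.1, 349.1, 69.0]
orientation: [-0.584, 3.085, 0.001]
ft_force: [-2.5, -0.2, 2.3]
width: 0.5
grasp_force: 1.2
```

Call:
{"api": "servo_tool", "payload": {
  "deltas": [
    [[-7,0,0],[0,0,0]],
    [[-14,0,0],[0,0,0]],
    [[-20,0,0],[0,0,0]],
    [[-25,0,0],[0,0,0]],
    [[-25,0,0],[0,0,0]]
  ]
}}

```text
t: 3.42
ee_pos: [468.5, 356.9, 67.5]
orientation: [0.583, -3.085, 0.001]
ft_force: [-3.9, -2.1, 4.1]
width: 0.5
grasp_force: 2.8
```

```bash
python3 - <<'E'
from h import *
o=ctrl.get_obs();print(o["ee_pos"],o["t"],o["ft_force"])
e=np.array([.931,.362]);d=o["ee_pos"][:2]-[469,358];print("box xy",d@e,d@[-e[1],e[0]])
E
```

```text
[468.54957705 356.91471383  67.54067045] 3.4167 [-3.93023834 -2.06584369  4.06282749]
box xy -0.8122173571711455 -0.8473483154075079
```

Call:
{"api": "servo_tool", "payload": {
  "deltas": [
    [[-3,0,0],[0,0,0]],
    [[-5,0,0],[0,0,0]],
    [[-5,0,0],[0,0,0]]
  ]
}}

```text
t: 3.67
ee_pos: [469.3, 357.1, 67.3]
orientation: [0.582, -3.077, 0.005]
ft_force: [-15.2, -4.1, 13.8]
width: 0.2
grasp_force: 9.2
```

The force rose to a stop at about 20 N, so the toggle should be on. I'll back off, rise and check it from above.

Call:
{"api": "servo_tool", "payload": {
  "deltas": [
    [[20,0,0],[0,0,0]],
    [[30,0,-25],[0,0,0]],
    [[30,0,-65],[0,0,0]],
    [[30,0,-105],[0,0,0]],
    [[0,0,-120],[0,0,0.12]]
  ]
}}

```text
t: 4.08
ee_pos: [472.0, 359.0, 192.7]
orientation: [-0.4, 3.114, 0.002]
ft_force: [1.2, 0.6, 0.4]
width: 0.2
grasp_force: 0.0
```

```bash
python3 - <<'E'
from h import *
from scipy.spatial.transform import Rotation as R
o=ctrl.get_obs();print(o["ee_pos"],o["t"]);print(R.from_rotvec(o["orientation"]).as_matrix().round(3))
for n in ("wrist","top","scene"):
  p=get_image(n)
  for s in finder.silhouettes("switch_box",p)[:1]:
    v,u=np.nonzero(s["mask"]);w=world(p,u,v);w=w[p["depth"][v,u]>0]
    for a,b in((45,55),(55,65),(65,72),(72,90)):
      t=w[(w[:,2]>a)&(w[:,2]<b)];print(n,round(s["score"],2),a,b,len(t),t.mean(0).round(1) if len(t) else "")
E
```

```text
[472.01932988 358.97697564 192.68502313] 4.0833
[[-0.967 -0.253  0.002]
 [-0.253  0.967  0.002]
 [-0.002  0.001 -1.   ]]
wrist 0.84 45 55 58 [469.9 358.8  50.2]
wrist 0.84 55 65 64 [473.8 360.1  60.4]
wrist 0.84 65 72 59 [477.3 361.5  68.7]
wrist 0.84 72 90 177 [483.4 363.6  78.1]
top 0.68 45 55 37 [465.  352.7  47. ]
top 0.68 55 65 3 [473.5 361.2  56.8]
top 0.68 65 72 0 
top 0.68 72 90 0 
scene 0.81 45 55 8 [473.6 350.9  47.5]
scene 0.81 55 65 7 [484.  358.9  59.8]
scene 0.81 65 72 6 [488.  362.8  68.8]
scene 0.81 72 90 7 [490.1 362.5  76.6]
```

The toggle tip is now at (483,364,78), mirrored to the +x side, so it's on. Next the keys.

Call:
{"api": "servo_tool", "payload": {
  "deltas": [
    [[-4,-38,-4],[0,0,0.06]],
    [[-8,-76,-8],[0,0,0.12]],
    [[-12,-114,-12],[0,0,0.18]],
    [[-16,-152,-16],[0,0,0.255]],
    [[-20,-190,-20],[0,0,0.255]]
  ]
}}

```text
t: 4.8
ee_pos: [539.4, 178.3, 206.2]
orientation: [-0.005, -3.138, 0.002]
ft_force: [0.4, 0.1, 0.7]
width: 0.1
grasp_force: 0.0
```

```bash
python3 - <<'E'
from h import *
from scipy.spatial.transform import Rotation as R
o=ctrl.get_obs();print(o["ee_pos"],o["t"]);M=R.from_rotvec(o["orientation"]).as_matrix();print(M.round(3))
print("to view", M.T@(np.array([580,70,215])-o["ee_pos"]))
E
```

```text
[539.37627526 178.30756986 206.16725288] 4.8
[[-1.     0.003 -0.003]
 [ 0.003  1.    -0.001]
 [ 0.003 -0.001 -1.   ]]
to view [ -40.9383754  -108.18719002   -8.85525023]
```

Call:
{"api": "servo_tool", "payload": {
  "deltas": [
    [[-13,-35,-2],[0,0,0]],
    [[-26,-70,-4],[0,0,0]],
    [[-40,-105,-8],[0,0,0]],
    [[-40,-105,-8],[0,0,0]]
  ]
}}

```text
t: 5.13
ee_pos: [581.5, 70.0, 214.8]
orientation: [-0.007, -3.141, 0.003]
ft_force: [-0.2, -0.1, 0.5]
width: 0.3
grasp_force: 0.0
```

```bash
python3 - <<'E'
from h import *
o=ctrl.get_obs();print(o["ee_pos"],o["t"],o["orientation"])
p=get_image("wrist");cv2.imwrite("pics/w2.png",p["frame"])
for q in ["power_key_top","start_key_top","stop_key_top"]:
    for s in finder.silhouettes(q,p)[:2]:
        v,u=np.nonzero(s["mask"]);w=world(p,u,v);w=w[p["depth"][v,u]>0];t=w[w[:,2]>68]
        if len(t)<5: print(q,s["score"],np.median(w,0));continue
        r=cv2.minAreaRect(t[:,:2].astype(np.float32))
        print(q,round(s["score"],2),"px",u.mean().round(),v.mean().round(),len(u),t.mean(0).round(1),np.round(r[0],1),np.round(r[1],1),round(r[2],1))
E
```

```text
[581.53062789  69.97989586 214.84624572] 5.1333 [-6.55050715e-03 -3.14099111e+00  2.67350692e-03]
start_key_top 0.9 px 255.0 109.0 1291 [492.1  45.5  73.4] [492.1  45.2] [20.  56.1] 2.3
start_key_top 0.19 px 83.0 173.0 7209 [544.3 -87.5 138.6] [ 555.3 -104.2] [172.1  64.1] 13.6
stop_key_top 0.5 px 261.0 241.0 325 [627.   47.6  78.3] [607.5  56.3] [20.4 78. ] 67.3
```

View pics/w2.png

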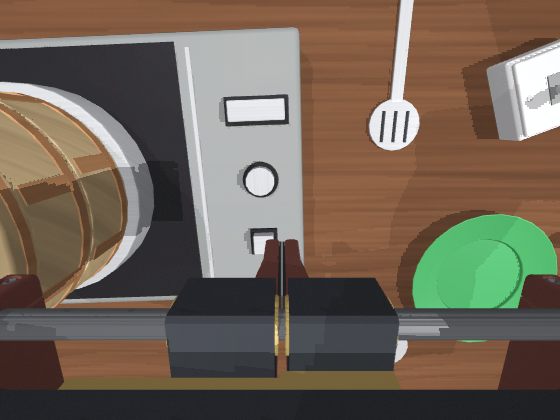

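The bar is at px (255,109), the round key at (260,180), and the square key at (263,240) sits partly behind the fingers. The networks missed the round key, so I'll measure it by depth.

```bash
python3 - <<'E'
from h import *
from scipy.spatial.transform import Rotation as R
o=ctrl.get_obs();p=get_image("wrist")
v,u=np.mgrid[155:206,235:286];v=v.ravel();u=u.ravel()
w=world(p,u,v);t=w[(w[:,2]>68)&(w[:,2]<78)];c,r=cv2.minEnclosingCircle(t[:,:2].astype(np.float32))
print(len(t),t.mean(0),c,r)
M=R.from_rotvec(o["orientation"]).as_matrix();print(M.round(3),o["ee_pos"]);print("to above key",M.T@(np.array([*t.mean(0)[:2],85])-o["ee_pos"]))
E
```

```text
651 [561.47035318  47.87623241  73.29655839] (561.9232177734375, 47.582881927490234) 14.921843528747559
[[-1.     0.    -0.003]
 [ 0.     1.     0.   ]
 [ 0.003  0.    -1.   ]] [579.2150557   75.82850402 214.45080439]
to above key [ 17.40255256 -27.96671188 129.49412691]
```

Call:
{"api": "servo_tool", "payload": {
  "deltas": [
    [[17,-28,20],[0,0,0]],
    [[17,-28,55],[0,0,0]],
    [[17,-28,90],[0,0,0]],
    [[17,-28,127],[0,0,0]],
    [[17,-28,127],[0,0,0]]
  ]
}}

```text
t: 5.8
ee_pos: [558.0, 48.3, 82.4]
orientation: [0.002, -3.13, 0.001]
ft_force: [-2.0, 0.4, -0.5]
width: 0.7
grasp_force: 0.0
```

Call:
{"api": "servo_tool", "payload": {
  "deltas": [
    [[0,0,4],[0,0,0]],
    [[0,0,8],[0,0,0]],
    [[0,0,12],[0,0,0]],
    [[0,0,12],[0,0,0]]
  ]
}}

```text
t: 6.13
ee_pos: [564.4, 47.6, 77.9]
orientation: [0.0, 3.139, 0.0]
ft_force: [-0.3, 0.2, -0.4]
width: 0.2
grasp_force: 0.0
```

Call:
{"api": "servo_tool", "payload": {
  "deltas": [
    [[2,0,3],[0,0,0]],
    [[2,0,6],[0,0,0]],
    [[2,0,8],[0,0,0]],
    [[2,0,8],[0,0,0]]
  ]
}}

```text
t: 6.47
ee_pos: [561.9, 47.2, 68.9]
orientation: [0.002, 3.14, 0.0]
ft_force: [-0.3, -0.0, 1.3]
width: 0.5
grasp_force: 0.5
```

Call:
{"api": "servo_tool", "payload": {
  "deltas": [
    [[0,0,2],[0,0,0]],
    [[0,0,4],[0,0,0]],
    [[0,0,4],[0,0,0]]
  ]
}}

```text
t: 6.72
ee_pos: [562.1, 47.2, 66.2]
orientation: [0.001, 3.141, 0.0]
ft_force: [-5.5, -0.1, 17.6]
width: 0.2
grasp_force: 8.7
```

Call:
{"api": "servo_tool", "payload": {
  "deltas": [
    [[0,0,1],[0,0,0]],
    [[0,0,2],[0,0,0]],
    [[0,0,2],[0,0,0]]
  ]
}}

```text
t: 6.97
ee_pos: [562.1, 47.2, 66.0]
orientation: [0.001, 3.14, 0.0]
ft_force: [-10.1, 0.2, 35.9]
width: 0.5
grasp_force: 18.1
```

Call:
{"api": "servo_tool", "payload": {
  "deltas": [
    [[0,0,-8],[0,0,0]],
    [[0,0,-25],[0,0,0]],
    [[35,-2,-30],[0,0,0]],
    [[70,-2,-25],[0,0,0]],
    [[70,-2,-20],[0,0,0]]
  ]
}}

```text
t: 7.38
ee_pos: [483.8, 44.8, 81.7]
orientation: [-0.001, -3.133, 0.001]
ft_force: [-0.4, 0.6, -0.0]
width: 0.2
grasp_force: 0.0
```

The round key bottomed at z=66.0 with a rigid rise to 36 N. Now I'll settle over the bar and press it.

Call:
{"api": "servo_tool", "payload": {
  "deltas": [
    [[0,0,3],[0,0,0]],
    [[0,0,6],[0,0,0]],
    [[0,0,6],[0,0,0]]
  ]
}}

```text
t: 7.63
ee_pos: [492.5, 45.2, 76.2]
orientation: [0.001, 3.141, -0.0]
ft_force: [0.1, -0.1, 0.3]
width: -0.1
grasp_force: 0.0
```

Call:
{"api": "servo_tool", "payload": {
  "deltas": [
    [[0,0,3],[0,0,0]],
    [[0,0,6],[0,0,0]],
    [[0,0,8],[0,0,0]],
    [[0,0,10],[0,0,0]],
    [[0,0,10],[0,0,0]]
  ]
}}

```text
t: 8.05
ee_pos: [492.6, 45.3, 66.7]
orientation: [0.001, 3.14, 0.0]
ft_force: [2.1, 0.2, 3.6]
width: 0.6
grasp_force: 1.8
```

Call:
{"api": "servo_tool", "payload": {
  "deltas": [
    [[0,0,2],[0,0,0]],
    [[0,0,3],[0,0,0]],
    [[0,0,3],[0,0,0]],
    [[0,0,3],[0,0,0]]
  ]
}}

```text
t: 8.38
ee_pos: [492.8, 45.3, 65.8]
orientation: [0.001, 3.139, 0.0]
ft_force: [-2.4, -1.1, 26.3]
width: 0.5
grasp_force: 12.9
```

Call:
{"api": "servo_tool", "payload": {
  "deltas": [
    [[0,0,-8],[0,0,0]],
    [[0,0,-30],[0,0,0]],
    [[0,20,-65],[0,0,0]],
    [[-35,30,-105],[0,0,0]],
    [[-70,30,-145],[0,0,0]]
  ]
}}

```text
t: 8.8
ee_pos: [544.2, 75.4, 191.9]
orientation: [0.001, -3.138, 0.0]
ft_force: [1.7, 0.4, -1.5]
width: 0.5
grasp_force: 0.0
```

Call:
{"api": "servo_tool", "payload": {
  "deltas": [
    [[-20,0,0],[0,0,0]],
    [[-40,0,0],[0,0,0]],
    [[-40,0,0],[0,0,0]]
  ]
}}

```text
t: 9.05
ee_pos: [588.8, 74.5, 191.5]
orientation: [0.001, 3.139, 0.0]
ft_force: [0.3, -0.1, 1.1]
width: 0.4
grasp_force: 0.0
```

```bash
python3 - <<'E'
from h import *
o=ctrl.get_obs();print(o["ee_pos"],o["t"],o["ft_force"])
p=get_image("wrist");cv2.imwrite("pics/w3.png",p["frame"])
v,u=np.mgrid[0:300,150:400];v=v.ravel();u=u.ravel();w=world(p,u,v);w=w[p["depth"][v,u]>0]
for n,c in (("round",(562,47.5)),("bar",(492,45.3)),("hob near",(527,46.5))):
    t=w[np.hypot(w[:,0]-c[0],w[:,1]-c[1])<8];print(n,len(t),np.median(t[:,2]) if len(t) else None)
E
```

```text
[588.81886214  74.4684227  191.5105695 ] 9.05 [ 0.27460539 -0.05157432  1.12812926]
round 247 67.71132858860528
bar 275 73.44521345611645
hob near 227 59.40796318390517
```

View pics/w3.png

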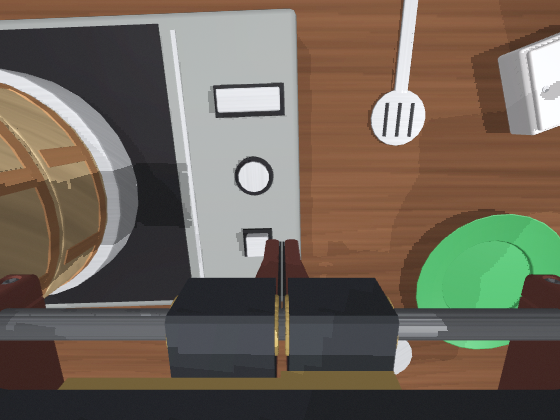

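The picture shows the round key at px (254,177) sunk to z≈67.7, which is 66 mm plus the camera's offset of about 1.5 mm. The bar at px (249,99) is back up at 73.4, and everything else looks undisturbed.

```bash
python3 -c "
from workcell import close_job
print(close_job())"
```

```text
the job is handed in; nothing more can be done
None
```

The job is handed in: the toggle went over to on, the round key is latched down, and the bar key was pressed home and sprang back, in that order, in about 9 s, with the square key never pressed.

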